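# Switch on the coffee corner at the socket strip

## Task

Switch on the coffee corner at the white socket strip: tap its long bar-shaped main key first, then the large round key, then the square key, each lightly and nearly all the way in (it stays down where you leave it). Leave the small round spare key up, and leave the things lying around the strip where they are; nothing needs to be picked up.

Things in the scene. Friction and masses are not known exactly. Their poses are not given: they have to be found in the camera images.
- socket_strip: white switched socket strip fixed to the worktop, 104 x 320 mm and 36 mm high (340 mm long with its screw feet). Origin: centre of its underside; z up, y along its length, -x side faces the robot. Four push keys stand in a row along its front half, 75 mm apart centre to centre (at y = +-37.5 and +-112.5 mm), in an order that differs from start to start; a flat round socket lies behind each.
- bar_module: thin grey frame (2 mm high) on the strip's top, fixed, with a black push key in its middle whose face is a long bar, 54 mm along the strip and 22 mm wide. Origin: at the key's centre, on the strip's top face (36 mm above the worktop). The flat key face stands 22 mm above this origin when up, 12 mm when fully in and let go; axes as the strip's.
- bar_key (a joint): how far that key is in, m: 0 to 0.001 at the start (up), 0.010 at its stop; in from 0.006 on. It yields at 3.2 N, growing evenly to 5.7 N at the stop (1.5 N more per 0.1 m/s), and stays where it is left. While pushed, its sprung face sinks up to 1.8 mm farther than this; on the stop the face gives another 8 mm (1.5 N per mm) until hard. Let go, the face springs back to this value.
- round_module: thin grey frame (2 mm high) on the strip's top, fixed, with a black push key in its middle whose face is a large round disc, 36 mm across. Origin: at the key's centre, on the strip's top face (36 mm above the worktop). The flat key face stands 22 mm above this origin when up, 12 mm when fully in and let go; axes as the strip's.
- round_key (a joint): how far that key is in, m: 0 to 0.001 at the start (up), 0.010 at its stop; in from 0.006 on. It yields at 3.2 N, growing evenly to 5.7 N at the stop (1.5 N more per 0.1 m/s), and stays where it is left. While pushed, its sprung face sinks up to 1.8 mm farther than this; on the stop the face gives another 8 mm (1.5 N per mm) until hard. Let go, the face springs back to this value.
- square_module: thin grey frame (2 mm high) on the strip's top, fixed, with a black push key in its middle whose face is a square, 32 mm by 32 mm. Origin: at the key's centre, on the strip's top face (36 mm above the worktop). The flat key face stands 22 mm above this origin when up, 12 mm when fully in and let go; axes as the strip's.
- square_key (a joint): how far that key is in, m: 0 to 0.001 at the start (up), 0.010 at its stop; in from 0.006 on. It yields at 3.2 N, growing evenly to 5.7 N at the stop (1.5 N more per 0.1 m/s), and stays where it is left. While pushed, its sprung face sinks up to 1.8 mm farther than this; on the stop the face gives another 8 mm (1.5 N per mm) until hard. Let go, the face springs back to this value.
- spare_module: thin grey frame (2 mm high) on the strip's top, fixed, with a black push key in its middle whose face is a small round button, 18 mm across. Origin: at the key's centre, on the strip's top face (36 mm above the worktop). The flat key face stands 22 mm above this origin when up, 12 mm when fully in and let go; axes as the strip's.
- spare_key (a joint): how far that key is in, m: 0 to 0.001 at the start (up), 0.010 at its stop; in from 0.006 on. It yields at 3.2 N, growing evenly to 5.7 N at the stop (1.5 N more per 0.1 m/s), and stays where it is left. While pushed, its sprung face sinks up to 1.8 mm farther than this; on the stop the face gives another 8 mm (1.5 N per mm) until hard. Let go, the face springs back to this value.
- teaspoon: steel teaspoon, 139 mm long, 10 mm high, lying in front of the strip; loose, only in the way. Origin: centre of its underside.
- scoop: metal coffee scoop, 131 mm long, 24 mm high, lying in front of the strip; loose, only in the way. Origin: centre of its underside.
- mug: pale mug, 100 mm high, behind the strip; loose, only in the way. Origin: centre of its underside.
- spice_jar: spice jar with a white lid, 47 mm across, 98 mm high, behind the strip; loose, only in the way. Origin: centre of its underside.
- tin: flat food tin, 86 mm across, 40 mm high, behind the strip; loose, only in the way. Origin: centre of its underside.
- tealight: small tealight candle, 38 mm across, 15 mm high, beside the strip's +y end; loose, only in the way. Origin: centre of its underside.
- clothes_peg: wooden clothes peg, 72 mm long, 12 mm high, beside the strip's -y end; loose, only in the way. Origin: centre of its underside.

How it is judged:
By the outcome, as a careful person would: the job done as asked, in the order asked, and still so for the second after the job is handed in, with the robot touching nothing.
It also fails if it takes over 38 s, if anything falls off the work surface, if the arm or the gripper's body presses on something with over 40 N, if the wrist force passes 120 N, or if a joint passes its speed limit or range.

## Robot

A 6-joint arm with a two-finger parallel gripper is mounted at the origin on a cart in front of the work surface, level with it; the furniture and walls round the work are solid. World frame = base frame: x ahead of the robot, y to its left, z up, the work surface at z = 0. Lengths are in m, angles in rad, forces in N, time in s.
With the tool pointing down it reaches from about 0.2 to 0.875 m from the base axis. Payload 3.4 kg.
Tool frame: the origin (TCP) lies between the finger pads; the fingertips stand 25 mm ahead of it and the grasp point (between the pads) lies 6 mm ahead of it (r.nose_length is the z of the fingertips in the tool frame, in m); z points along the fingers, x is the direction in which the jaws open and shut, and the axes are right-handed (so a half turn about z gives the same grasp; the last joint's range is limited). The gripper opens to 94 mm and grips with 3 to 60 N. Pads are 16 mm wide; open, the fingers measure 119 mm over their backs; the gripper's body (75 mm by 177 mm) begins 78 mm behind the grasp point.
Start: joints at [-1.345, 0.276, 1.505, -0, 1.361, -0.121], TCP at [0.195, -0.541, 0.23] pointing down, gripper open.
Joint ranges: [-2.89, 2.89], [-0.75, 2.08], [0.22, 2.7], [-1.18, 4.32], [0.11, 2.71], [-2.7, 2.7]. Speed limits (rad/s): [2.57, 2.57, 3.14, 3.14, 3.14, 3.14].

## Interface

Orientations are given as a unit quaternion [w, x, y, z].
In Python, from plant import r, gripper_to, inverse_kinematics, vision, models, telemetry gives the robot as it stands. Calls block until the motion is done:
- r.move_to(position, orientation): joint-space move of the TCP to a pose.
- r.move_l(position, rot=None, vel=0.15, guard=None): straight line of the TCP; rot=None keeps the orientation; vel is the mean speed in m/s. With guard (N) it stops when the force on the tool has changed by that much, and returns True; else False.
- r.movej(angles): joint-space move.
- gripper_to(opening, f_grip=None): finger opening in m; f_grip is the grip in N (None keeps the last); returns when the fingers have stopped.
- r.hold(seconds).
- inverse_kinematics(position, orientation): joint angles nearest the present ones, or None.
- vision.snapshot(name): name is "scene" or "top" or "wrist"; returns the picture (420x560x3 uint8, red, green, blue); there is no depth.
- vision.get_calibration(name): a dict with "fx", "fy", "cx", "cy" (pixels), "position" and "orientation" of the camera in the world. Camera axes: x right, y down, z forward; pixel columns grow to the right and rows downward; lengths in m; the calibration is good to about 2 mm. The wrist camera is an equidistant fisheye: a pixel r from the principal point sees the ray r / f radians off the axis. A picture is of the moment at which its call begins: read the wrist's pose just before it. get_calibration takes no time and is no camera call; for the wrist camera it gives the pose at the moment of the call.
A pose or a line that the arm cannot do raises r.PlanningError and nothing moves.
- r.sign_off(): hands the job in, once; it reports no verdict.
Trained networks look in the newest picture that a camera, given by its name, has taken for a name from the list of things; names that differ only in an ending like _2 or _b are one class to them, and where a whole thing is asked for, a point or a joint stands for the part that bears it (a point fixed in the world has none). Each returns a list of dicts, best first, with "score" (0 to 1); they miss things now and then, are a little off and sometimes report something else, mostly with a low value. They report only what shows in the picture. A call takes as long as a camera call.
- models.boxes_of(thing, camera): "at" ([x, y, z] in m, in world coordinates, good to about 4 mm: the middle of the surface that is visible of it).
- models.regions_of(thing, camera): "pixels" (420x560 bool, what is visible of it).
- models.mark_of(thing, camera): "at" ([x, y, z] in m, in world coordinates, good to about 4 mm: a listed point, or the origin of a listed thing).
Readings, each from a call of its own:
- telemetry.current_t(): time.
- telemetry.current_joints(): joint angles.
- telemetry.current_dq(): joint speeds.
- telemetry.current_joint_efforts(): joint torques, N m.
- telemetry.current_ee_pos(): TCP position.
- telemetry.current_tool_rot(): TCP orientation.
- telemetry.current_wrist_force(): force on the tool from outside, world axes, zero at the start.
- telemetry.current_torque(): the same for the moment, N m.
- telemetry.current_opening(): finger opening in m.
Only numpy, scipy, OpenCV 4.12 (cv2) and the standard library are available. Lean on these libraries where they do the work, as an engineer would, in place of code of your own. Each camera call takes 0.05 s, during which the arm holds its last target. There are 200 camera calls.

## Working session

There is one attempt and no reset: what is moved stays moved. The work goes in short steps, each a Python script; the robot and the scene stay as the last script left them, time stands still between calls to the robot, and variables do not carry over. Pictures are saved under pics/ and viewed, about 8 in all and at most 12, crops included, and the job is handed in when it is done.

```bash
mkdir -p pics; ls
python3 - <<'E'
from plant import r, vision, models, telemetry
import cv2, numpy as np
for c in ("top","scene"):
    im=vision.snapshot(c); cv2.imwrite(f"pics/{c}1.png",im[:,:,::-1])
    for n in ("socket_strip","bar_module","round_module","square_module","spare_module"):
        for f in (models.mark_of,):
            print(c,n,[(np.round(d["at"],4).tolist(),round(d["score"],2)) for d in f(n,c)[:3]])
for n in ("bar_key","round_key","square_key","spare_key"):
    print(n,[(np.round(d["at"],4).tolist(),round(d["score"],2)) for d in models.boxes_of(n,"top")[:3]])
print(vision.get_calibration("top"),telemetry.current_tool_rot(),telemetry.current_t(),r.nose_length)
E
```

```text
pics
top socket_strip [([0.5028, 0.0701, 0.0036], 0.57), ([0.5157, -0.1319, 0.0001], 0.51)]
top bar_module [([0.4815, -0.0458, 0.0337], 0.77)]
top round_module [([0.4851, 0.0305, 0.0356], 0.94), ([0.5161, -0.1335, 0.0009], 0.66)]
top square_module [([0.4776, 0.1822, 0.0387], 0.78)]
top spare_module [([0.4801, 0.1075, 0.038], 0.88), ([0.6462, 0.1758, 0.0015], 0.69), ([0.5193, -0.1313, 0.001], 0.67)]
scene socket_strip [([0.4783, 0.0316, 0.0325], 0.28)]
scene bar_module [([0.4834, -0.0428, 0.0339], 0.74), ([0.4787, 0.0311, 0.0343], 0.31)]
scene round_module [([0.4797, 0.0328, 0.0341], 0.63)]
scene square_module [([0.4757, 0.1813, 0.0406], 0.83), ([0.6382, 0.1777, -0.0033], 0.57)]
scene spare_module [([0.4772, 0.1045, 0.0382], 0.6)]
bar_key [([0.4811, -0.0464, 0.0577], 0.64)]
round_key [([0.4849, 0.0334, 0.0589], 0.78)]
square_key [([0.4743, 0.177, 0.0598], 0.83), ([0.3941, 0.0013, 0.0086], 0.75), ([0.5137, 0.2875, 0.0058], 0.68)]
spare_key []
{'fx': 458.1391487878332, 'fy': 458.1391487878332, 'cx': 273.1760311158793, 'cy': 202.32397950936587, 'position': array([0.43868567, 0.07134383, 0.89298053]), 'orientation': array([ 0.06331492, -0.69555537,  0.71450386, -0.04096566])} [ 4.11298850e-05  8.18522753e-01 -5.74474107e-01  3.85040362e-05] 0.8 0.025
```

View pics/top1.png

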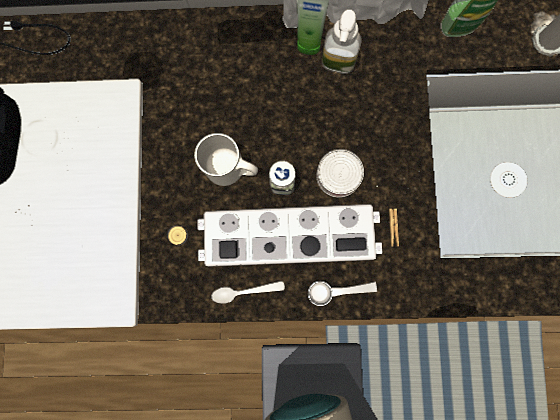

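View pics/scene1.png

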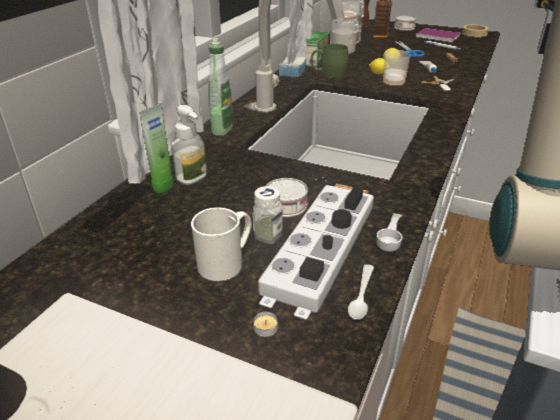

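The top view shows the keys left to right (+y to −y): square (228,250), spare (270,247), large round (310,245) and bar (351,244). This matches the networks' positions. Next I'll refine these with segmentation, close the fingers and move above the bar key.

```bash
cat > h.py <<'E'
from plant import r, gripper_to, inverse_kinematics, vision, models, telemetry
import numpy as np, cv2
from scipy.spatial.transform import Rotation as R
def ray(c,cal,uv):
    d=np.array([(uv[0]-cal["cx"])/cal["fx"],(uv[1]-cal["cy"])/cal["fy"]])
    if c=="wrist":
        th=np.linalg.norm(d); v=np.r_[d/th*np.sin(th),np.cos(th)]
    else: v=np.r_[d,1]
    w,x,y,z=cal["orientation"]
    return R.from_quat([x,y,z,w]).apply(v)
def key_xy(c,cal,z=0.0575):
    out={}
    for n in ("bar_key","round_key","square_key","spare_key"):
        for k in ("module","key"):
            g=models.regions_of(n if k=="key" else n.replace("key","module"),c)
            if not g: continue
            m=g[0]["pixels"]; ys,xs=np.nonzero(m)
            zz=z if k=="key" else 0.037
            d=ray(c,cal,(xs.mean(),ys.mean())); p=cal["position"]+d*(zz-cal["position"][2])/d[2]
            out[n,k]=p[:2]; print(c,n,k,m.sum(),round(g[0]["score"],2),p[:2].round(4))
    return out
def quat(yaw):
    f=(-np.pi/2+yaw)/2
    return [0,np.cos(f),np.sin(f),0]
E
python3 - <<'E'
from h import *
vision.snapshot("top"); key_xy("top",vision.get_calibration("top"))
gripper_to(0.0,5)
r.move_to([0.46,0.03,0.22],quat(0.027))
cal=vision.get_calibration("wrist"); im=vision.snapshot("wrist"); cv2.imwrite("pics/w1.png",im[:,:,::-1])
key_xy("wrist",cal)
print(telemetry.current_t(),telemetry.current_opening(),telemetry.current_ee_pos(),telemetry.current_wrist_force())
E
```

```text
top bar_key module 798 0.59 [ 0.4829 -0.0442]
top bar_key key 366 0.91 [ 0.4826 -0.0427]
top round_key module 784 0.85 [0.4817 0.0313]
top round_key key 271 0.82 [0.4813 0.0321]
top square_key module 790 0.65 [0.4797 0.1815]
top square_key key 335 0.89 [0.4801 0.1807]
top spare_key module 776 0.59 [0.4806 0.1064]
top spare_key key 48 0.62 [0.481  0.1059]
wrist bar_key module 2187 0.64 [ 0.4841 -0.0438]
wrist round_key module 2353 0.6 [0.4827 0.0301]
wrist round_key key 1025 0.97 [0.4841 0.0302]
wrist square_key module 1904 0.95 [0.4805 0.1791]
wrist square_key key 1024 0.81 [0.4828 0.1756]
wrist spare_key module 2235 0.84 [0.4816 0.1046]
wrist spare_key key 305 0.79 [0.4832 0.1033]
5.3667 0.0004929765388893555 [0.4600235  0.02985626 0.21997645] [-0.64046128  0.00621475 -0.57168766]
```

View pics/w1.png

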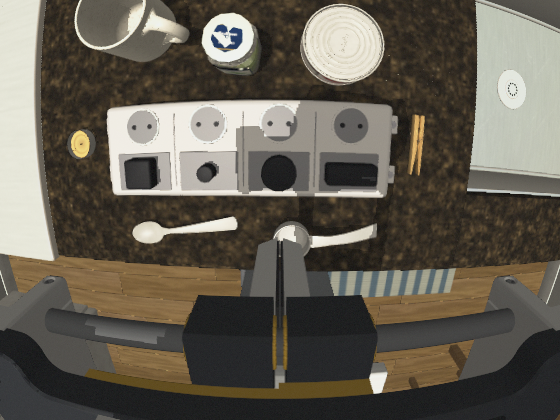

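The wrist view confirms the layout: bar (351,174), round (279,173), spare (207,172) and square (141,173). The two cameras agree to about 2 mm. Pressing the bar key now, with a guarded touch first.

```bash
cat >> h.py <<'E'
Q=quat(0.015); KEYS=dict(bar=(0.4832,-0.0437),round=(0.4824,0.0313),square=(0.4804,0.1808))
N=0.025
def tip(): return telemetry.current_ee_pos()[2]-N
def touch(xy,z0,z1,g=1.5):
    r.move_l([*xy,z0+N],vel=0.05); r.hold(0.1)
    f0=telemetry.current_wrist_force()
    hit=r.move_l([*xy,z1+N],vel=0.015,guard=g); z=tip()
    print("touch",hit,"tip z mm",round(z*1e3,2),"dF",(telemetry.current_wrist_force()-f0).round(2)); return hit,z,f0
def press(xy,z,f0):
    r.move_l([*xy,z+N],vel=0.02)
    print("press tip z",round(tip()*1e3,2),"dF",(telemetry.current_wrist_force()-f0).round(2))
E
python3 - <<'E'
from h import *
xy=KEYS["bar"]
r.move_to([*xy,0.075+N],Q)
f=[telemetry.current_wrist_force()]
for _ in range(3): r.hold(0.05); f.append(telemetry.current_wrist_force())
print("noise",np.ptp(f,axis=0).round(3), "pos err mm",((telemetry.current_ee_pos()-[*xy,0.1])*1e3).round(2))
hit,z,f0=touch(xy,0.064,0.053)
if hit and 0.0555<z<0.0585:
    press(xy,0.0475,f0)
    touch2=touch(xy,0.0535,0.0475)
r.move_l([*xy,0.075+N],vel=0.1)
print(telemetry.current_t())
E
```

```text
noise [0.91  0.984 1.09 ] pos err mm [1.2  0.53 1.74]
touch True tip z mm 56.82 dF [ 0.02 -0.33  2.78]
press tip z 47.49 dF [-0.41 -0.64  4.62]
touch True tip z mm 48.19 dF [ 1.11 -0.89  3.95]
8.8917
```

The bar key is in by about 8.6–9 mm, going by the re-touch. Next are the round key and then the square key.

Run:
```python
from h import *
for k in ("round","square"):
    xy=KEYS[k]; print(k)
    r.move_l([*xy,0.09+N],vel=0.15)
    hit,z,f0=touch(xy,0.064,0.053)
    ok=hit and 0.0555<z<0.0585
    if ok:
        press(xy,0.0475,f0); touch(xy,0.0535,0.0475)
    r.move_l([*xy,0.09+N],vel=0.1)
    if not ok: break
r.move_l([0.42,0.07,0.22],vel=0.2)
cal=vision.get_calibration("wrist"); im=vision.snapshot("wrist")[60:260,60:460]
cv2.imwrite("pics/w2.png",cv2.resize(im,(800,400))[:,:,::-1])
print(telemetry.current_t())
for n in ("bar_key","round_key","square_key","spare_key"):
    print(n,[(np.round(d["at"],4).tolist(),round(d["score"],2)) for d in models.boxes_of(n,"wrist")[:1]])
```

```text
round
touch True tip z mm 56.87 dF [-0.18 -0.83  2.69]
press tip z 47.52 dF [-1.02 -0.52  4.47]
touch True tip z mm 48.22 dF [-0.82  0.04  4.22]
square
touch True tip z mm 56.84 dF [-0.08  0.01  2.94]
press tip z 47.48 dF [-0.29 -1.75  4.78]
touch True tip z mm 48.19 dF [0.26 0.37 4.46]
18.125
bar_key [([0.4845, -0.0387, 0.0436], 0.78)]
round_key []
square_key [([0.482, 0.1864, 0.0465], 0.68)]
spare_key [([0.4798, 0.1045, 0.059], 0.81)]
```

View pics/w2.png

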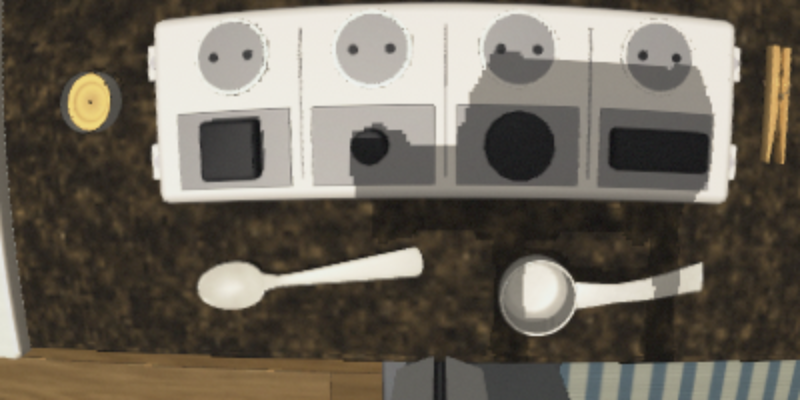

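The picture shows the square (230,150), round (519,145) and bar (660,150) keys low, and the spare (369,146) still up. The spoon, scoop, tealight and peg lie where they were. I'm handing the job in.

```bash
python3 -c "
from h import *
r.sign_off(); print(telemetry.current_t())"
```

```text
the job is handed in; nothing more can be done
the job is handed in; nothing more can be done
```

I pressed the bar key, then the large round key, then the square key, using closed fingers and a guarded touch before each press. I handed the job in shortly after 18 s on the robot's clock, with the arm clear of the strip.

- **Depth:** a light re-touch met each key face 8.6 mm lower than the first touch, so all three are about 8.6–9.6 mm in and short of the stop. Press forces read about 4.5–4.8 N, with roughly 1 N of sensor noise.
- **Final wrist picture:** the network put the bar and square faces at about z = 44–46 mm and the spare at 59 mm, so the spare is still up. It missed the round key in that picture, so the round key rests on the re-touch and on how it looks in the image.
- **Surroundings:** the spoon, scoop, tealight and peg look undisturbed. The mug, jar and tin were outside that last crop, but the arm stayed clear of them. I took no full overview picture after pressing.

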